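# Close and latch the gate of the sneaker drying bay

### The job

Close the little gate of the plywood drying bay and latch it: lift the steel latch bar by its ball knob, swing the gate in so that the bar passes over the striker block on the post, and let the bar drop fully home into the catch behind it. Do it gently, feeling for the catch's backstop rather than ramming it, leave the sneaker, cup and bottles where they are, and let go.

Things in the scene. Friction and masses are not known exactly. Their poses are not given: they have to be found in the camera images.
- bay: Open-topped plywood stall, 360 mm deep, 320 mm wide, walls 110 mm high; fixed, its place and yaw differ each time. Origin on the table at the middle of its doorway, in the plane of the shut gate; x points into the stall (away from the robot), y to the left along the doorway, z up. Gate hinge at y = +115 mm, latch post at y = -115 mm.
- gate_hinge (a point): The gate's vertical hinge axis at table level, at the left (+y) side of the doorway, 115 mm from the bay's origin; axes as the bay's.
- post: Wooden latch post, right (-y) side of the doorway, 104 mm deep (x from -68 to +36), 40 mm wide, 131 mm high; origin on the table, in the plane of the shut gate; axes as the bay's. The steel keeper is screwed on its top and does not yield to gentle forces; pressing post or keeper with more than 15 N is ramming.
- keeper_mid (a point): NOMINAL middle of the catch floor, 141 mm above the table. The true middle is not measured: it lies up to 18 mm further out (-x) or in (+x); find it by feel or sight. Keeper, 26 mm wide, going inward (+x): blunt striker block 40 mm deep, top 159 mm above the table; catch slot 10 mm wide; backstop plate 8 mm thick, top 191 mm above the table, which the bar cannot pass over.
- gate (a joint): Gate angle, rad: 0 in line with the doorway, growing as the free end swings out to the robot (-x); range -0.12 to 1.2. Plywood panel 190 mm long, 16 mm thick, top 130 mm above the table; swings easily (under 1 N at the knob), stays where left. Bar in the catch: between -0.095 and +0.095, by the keeper's setting; bar stopped in front of the striker: 0.12 or more.
- latch (a joint): Latch bar angle, rad: 0 level (at rest on its stop, where its weight puts it; also when in the catch), growing as the free end rises, at most 0.22. At 0.10 the bar just clears the striker's top.
- latch_pin (a point): Middle of the pin the bar pivots on: level, across the gate, 60 mm from the hinge axis, 150 mm above the table. x across the gate (bay's x when shut), y along the gate towards the hinge. The steel bar lies in the gate's plane above its top edge, 6 mm thick, 14 mm high, middle 150 mm above the table when level; free end 250 mm from the hinge axis.
- latch_knob (a point): Centre of the steel ball knob, 22 mm diameter, on an 8 mm stem standing on the latch bar; 105 mm beyond the pin and 50 mm above it, so 165 mm from the hinge axis and 200 mm above the table when the bar is level. Bar and knob weigh 0.16 kg. The point turns with the bar: x across the gate, y along the bar towards the hinge.
- sneaker: Blue and white sneaker, about 265 mm long and 95 mm wide, standing inside the bay with its heel to the gate; loose, to be left alone. Origin under its heel, x towards the toe.
- paper_cup: White paper cup, 80 mm across, 95 mm high, standing right of the bay; loose, to be left alone. Origin under its middle.
- water_bottle: Clear bottle, 66 mm across, 200 mm high, right of the bay; loose, to be left alone. Origin under its middle.
- glue_bottle: Yellowish squeeze bottle with a pointed nozzle, 54 mm across, 160 mm high, left of the bay; loose, to be left alone. Origin under its middle.

How it is judged:
On the way, in this order (a step that is already met when the one before it is completed fails the run):
1. the latch bar is lifted high enough to pass the striker while the gate is still outside it (value of joint latch above 0.105 rad and value of joint gate above 0.115 rad), for 0.1 s.
2. the gate is in with the bar above the level of the striker's top: the bar has gone over the striker (value of joint latch above 0.08 rad and value of joint gate below 0.105 rad), for 0.05 s.
At the end, for the whole second after the job is handed in: The gate is shut (gate joint below 0.105 rad) with the latch bar fully down in the catch (latch joint below 0.03 rad), both at rest and released (value of joint gate below 0.105 rad and value of joint latch below 0.03 rad and velocity of joint gate between -0.05 and 0.05 rad/s and velocity of joint latch between -0.05 and 0.05 rad/s); the robot touches nothing.
It fails at once if the post or its keeper is pressed with more than 15 N (contact force between post and anything else above 15 N).
It fails at once if the sneaker, cup or a bottle is shifted by more than 20 mm (distance of any of sneaker, paper_cup, water_bottle, glue_bottle from where it was at the start of the episode above 0.02 m).
It also fails if it takes over 48 s, if anything falls off the work surface, if the arm or the gripper's body presses on something with over 40 N, if the wrist force passes 120 N, or if a joint passes its speed limit or range.

### The arm

A 6-joint arm with a two-finger parallel gripper is mounted at the origin on the work surface. World frame = base frame: x ahead of the robot, y to its left, z up, the work surface at z = 0. Lengths are in m, angles in rad, forces in N, time in s.
With the tool pointing down it reaches from about 0.375 to 0.975 m from the base axis. Payload 3.8 kg.
Tool frame: the origin (TCP) lies midway between the tips of the shut fingers; the grasp point (between the pads) lies 19 mm behind it; z points along the fingers, y is the line along which they close (so a half turn about z gives the same grasp; the last joint's range is limited). The gripper opens to 85 mm and grips with 20 to 120 N. Pads are 22 mm wide; open, the fingers measure 114 mm over their backs; the gripper's body (76 mm by 85 mm) begins 54 mm behind the grasp point. The pads swing forward as they close: fully open they stand 13 mm farther back than shut.
Start: joints at [-1.239, 0.264, 1.604, -0, 1.274, -0.037], TCP at [0.243, -0.63, 0.231] pointing down, gripper open.
Joint ranges: [-2.63, 2.63], [-0.94, 2.18], [0.31, 2.57], [-1.31, 4.45], [0, 2.66], [-2.55, 2.55]. Speed limits (rad/s): [2.57, 2.57, 3.14, 3.14, 3.14, 3.14].

### API

Orientations are given as a rotation vector (axis times angle).
In Python, from workcell import bot gives the robot as it stands.
- The arm moves only by the tool servo_tool, never from a script. Its argument "series" is a list of rows, each a list of 7 numbers: the shift along the world's x, y, z in units of 0.15 m (1.0 is 0.15 m), then the turn, a rotation vector about the world's x, y, z in units of 180 degrees (1.0 is 180 degrees), then the closure, from 0 (fully open) to 1 (shut). A call has 1 to 20 rows; each row is the pose to reach, as a shift and turn from the pose commanded when the call began, turning the shorter way round; what a row does not reach only later rows make up. A row lasts 1/10 s, in which the tool goes at most 50 mm and 8.59 degrees, less where a joint would pass 70% of its speed; a pose out of reach is approached as far as the arm can. A call with a number of a shift or a turn outside -1 to 1 is refused whole. A call with a gripper value outside its range is refused whole. The fingers move at their own pace and stop on an object; "newtons" is the grip in N (left out, the last holds). Time passes only in rows, so rows that repeat a pose let the fingers close. It gives the time, the measured TCP pose, the force, the opening and the grip force at its end, in the units of the state.
- bot.read_state(): the state, without advancing time (a new reading comes with each control period).
- bot.read_camera(name): name is "scene" or "top" or "wrist"; returns the picture (480x640x3 uint8, red, green, blue); there is no depth.
- bot.camera_info(name): a dict with "vertical_fov" (degrees; the focal length in pixels is half the picture's height over the tangent of half this angle, whatever the lens; pixels are square), "cx", "cy" (the principal point, pixels), "R" (3x3) and "t" (3): a world point X has camera coordinates R X + t. Camera axes: x right, y down, z forward; pixel columns grow to the right and rows downward; lengths in m; the calibration is good to about 2 mm. A picture is of the moment at which its call begins: read the wrist's pose just before it. camera_info takes no time and is no camera call; for the wrist camera it gives the pose at the moment of the call.
- bot.finish_job(): hands the job in; it is judged then, once.
Trained networks look in the newest picture that a camera, given by its name, has taken for a name from the list of things; names that differ only in an ending like _2 or _b are one class to them, and where a whole thing is asked for, a point or a joint stands for the part that bears it (a point fixed in the world has none). Each returns a list of dicts, best first, with "score" (0 to 1); they miss things now and then, are a little off and sometimes report something else, mostly with a low value. They report only what shows in the picture. A call takes as long as a camera call.
- bot.recognise(target, camera): "box" ([left, top, right, bottom] as shares, 0 to 1, of the picture: columns of its width, rows of its height, round what is visible of it).
- bot.trace(target, camera): "mask" (480x640 bool, what is visible of it) and "box" ([left, top, right, bottom] as shares, 0 to 1, of the picture: columns of its width, rows of its height, round what is visible of it).
- bot.mark_of(target, camera): "at" ([row, column] as shares, 0 to 1, of the picture: columns of its width, rows of its height: a listed point, or the origin of a listed thing).
The state is a dict: "time": time; "q": joint angles; "joint_vel": joint speeds; "joint_torque": joint torques, N m; "tool_pos": TCP position; "tcp_rot": TCP orientation; "wrist_force": force on the tool from outside, world axes, zero at the start; "torque": the same for the moment, N m; "width": opening from 0.0 (shut) to 1.0 (fully open); "grip_force": force on a finger pad.
Only numpy, scipy, OpenCV 4.12 (cv2) and the standard library are available. Lean on these libraries where they do the work, as an engineer would, in place of code of your own. Each camera call takes 0.05 s, during which the arm holds its last target. There are 200 camera calls.

## Working session

There is one attempt and no reset: what is moved stays moved. The work goes in short steps, Python scripts to look and compute and a tool call to move; the robot and the scene stay as the last step left them, time stands still between calls to the robot, and variables do not carry over. Pictures are saved under pics/ and viewed, at most 10 in all, crops included, and the job is handed in when it is done.

Besides the shell and the picture viewer there is one more tool, called by a JSON object that holds its "method" and its "body", one argument or row to a line. servo_tool: Moves the arm, as the interface text tells. Shifts and turns lie within -1 to 1; 1 stands for 0.15 m of shift or 180 degrees of turn. Its arguments: {"type":"object","properties":{"series":{"type":"array","items":{"type":"array","items":{"type":"number"}}},"newtons":{"type":"number"}},"required":["series"]}

```bash
mkdir -p pics
cat > h.py <<'E'
import numpy as np, cv2
from workcell import bot
def cam(n):
    i=bot.camera_info(n); f=240/np.tan(np.radians(i["vertical_fov"])/2)
    return f,i["cx"],i["cy"],np.array(i["R"]),np.array(i["t"])
def proj(n,X):
    f,cx,cy,R,t=cam(n); c=R@np.array(X)+t; return np.array([cx+f*c[0]/c[2],cy+f*c[1]/c[2]])
def onz(n,px,z):
    f,cx,cy,R,t=cam(n); d=R.T@np.array([(px[0]-cx)/f,(px[1]-cy)/f,1]); o=-R.T@t
    return o+d*(z-o[2])/d[2]
E
python3 - <<'E'
from h import *
for c in ["scene","top"]:
    im=bot.read_camera(c); cv2.imwrite(f"pics/{c}1.png",im[:,:,::-1])
    f,cx,cy,R,t=cam(c); print(c,f,cx,cy,(-R.T@t).round(3),R.round(2).tolist())
    for n,z in [("bay",0),("gate_hinge",0),("post",0),("keeper_mid",.141),("latch_pin",.15),("latch_knob",.2)]:
        for r in bot.mark_of(n,c)[:1]:
            p=np.array(r["at"])[::-1]*[640,480]; print(n,round(r["score"],2),p.round(1),onz(c,p,z).round(4))
s=bot.read_state();print(s["time"],s["tool_pos"],s["tcp_rot"],s["wrist_force"],s["width"])
E
```

```text
scene 442.6150821825511 316.1149957694955 236.0033917318463 [1.36  0.195 0.646] [[-0.24, 0.97, 0.01], [0.54, 0.14, -0.83], [-0.8, -0.2, -0.56]]
gate_hinge 0.81 [323.6 283.9] [0.6141 0.03   0.    ]
post 0.94 [227.2 274.3] [ 0.6361 -0.1932  0.    ]
keeper_mid 0.72 [222.9 226.5] [ 0.6487 -0.1812  0.141 ]
latch_pin 0.94 [305.5 215.9] [ 0.5782 -0.0206  0.15  ]
latch_knob 0.88 [272.5 176.8] [ 0.5134 -0.1142  0.2   ]
top 589.2827300849514 316.30034469487384 238.61519810653743 [0.466 0.002 1.135] [[-0.02, -1.0, -0.01], [-0.99, 0.02, -0.17], [0.17, 0.0, -0.99]]
bay 0.65 [357. 256.] [ 0.6253 -0.0739  0.    ]
gate_hinge 0.76 [307.6 271.5] [0.597  0.0226 0.    ]
post 0.67 [419.1 242.9] [ 0.6486 -0.1956  0.    ]
keeper_mid 0.95 [429.9 234.2] [ 0.6405 -0.1904  0.141 ]
latch_pin 0.95 [332.4 268.7] [ 0.5835 -0.0219  0.15  ]
latch_knob 0.91 [392.6 296.3] [ 0.5316 -0.1148  0.2   ]
0.7 [ 0.24332009 -0.62963283  0.23133553] [ 3.08825319e+00  5.75995441e-01 -3.84423694e-05] [ 0.023912    0.05861534 -0.57471963] 1.0011911163513318
```

View pics/scene1.png

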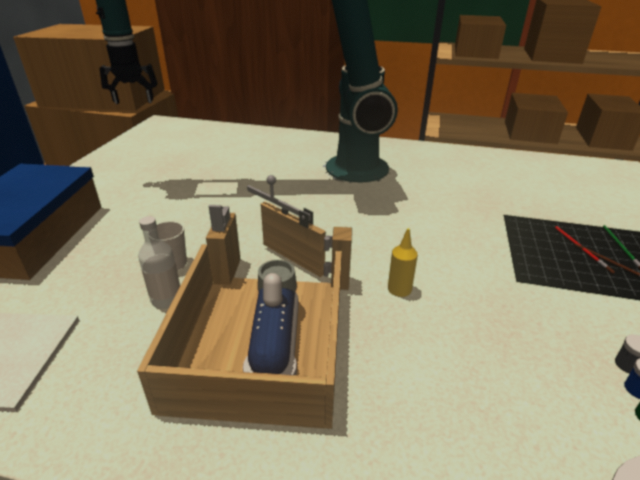

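View pics/top1.png

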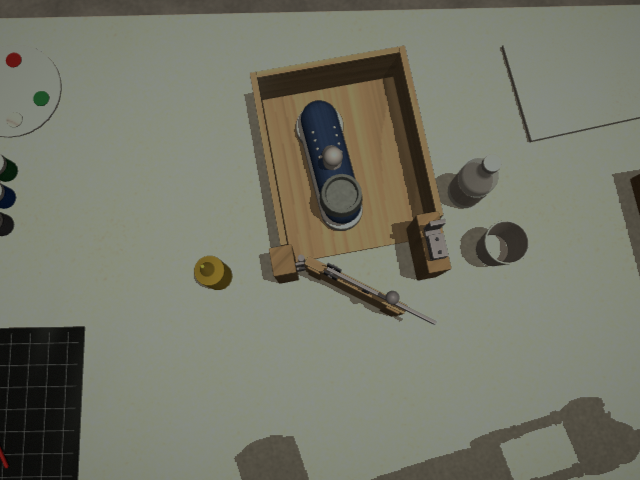

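The scene view shows the gate ajar towards the robot, with the knob at about (271,179). The top view shows the knob at (392,297), the keeper at (436,240) and the hinge at about (300,263). Together these give a bay yaw of about 7.5° and a gate angle of about 0.64 rad. I'm going above the knob.

{"method": "servo_tool", "body": {
  "series": [
    [0.48,0.86,0.07,0,0,0.055,0],
    [0.48,0.86,0.07,0,0,0.055,0],
    [0.48,0.86,0.07,0,0,0.055,0],
    [0.48,0.86,0.07,0,0,0.055,0]
  ],
  "newtons": 20
}}

```text
time: 1.1
tool_pos: [0.3178, -0.4963, 0.2425]
tcp_rot: [-3.024, -0.846, -0.003]
wrist_force: [0.0, -0.4, -0.5]
width: 1.001
grip_force: 0.0
```

{"method": "servo_tool", "body": {
  "series": [
    [0.48,0.86,0.07,0,0,0.055,0],
    [0.48,0.86,0.07,0,0,0.055,0],
    [0.48,0.86,0.07,0,0,0.055,0],
    [0.48,0.86,0.07,0,0,0.055,0]
  ]
}}

```text
time: 1.5
tool_pos: [0.3897, -0.3681, 0.2532]
tcp_rot: [2.941, 1.106, 0.003]
wrist_force: [-0.6, -0.8, 0.6]
width: 0.998
grip_force: 0.0
```

{"method": "servo_tool", "body": {
  "series": [
    [0.48,0.86,0.07,0,0,0.055,0],
    [0.48,0.86,0.07,0,0,0.055,0],
    [0.48,0.86,0.07,0,0,0.055,0],
    [0.48,0.86,0.07,0,0,0.055,0]
  ]
}}

```text
time: 1.9
tool_pos: [0.4618, -0.2395, 0.2636]
tcp_rot: [2.834, 1.355, 0.004]
wrist_force: [0.5, -1.4, 0.6]
width: 1.004
grip_force: 0.0
```

{"method": "servo_tool", "body": {
  "series": [
    [0.48,0.86,0.07,0,0,0.055,0],
    [0.48,0.86,0.07,0,0,0.055,0],
    [0.48,0.86,0.07,0,0,0.055,0],
    [0.48,0.86,0.07,0,0,0.055,0],
    [0.48,0.86,0.07,0,0,0.055,0]
  ]
}}

```text
time: 2.4
tool_pos: [0.5317, -0.1143, 0.2731]
tcp_rot: [2.709, 1.59, -0.002]
wrist_force: [-0.5, -0.9, 0.0]
width: 1.003
grip_force: 0.0
```

Run:
```python
from h import *
from scipy.spatial.transform import Rotation as Ro
s=bot.read_state();print(s["time"],s["tool_pos"],Ro.from_rotvec(s["tcp_rot"]).as_matrix().round(3).tolist(),s["wrist_force"],s["q"])
for c in ["wrist"]:
    im=bot.read_camera(c); cv2.imwrite(f"pics/{c}1.png",im[:,:,::-1])
    for n,z in [("gate_hinge",0),("post",0),("keeper_mid",.141),("latch_pin",.15),("latch_knob",.2)]:
        for r in bot.mark_of(n,c)[:1]:
            p=np.array(r["at"])[::-1]*[640,480]; print(n,round(r["score"],2),p.round(1),onz(c,p,z).round(4))
```

```text
2.4 [ 0.53165922 -0.11429284  0.27314792] [[0.487, 0.873, -0.0], [0.873, -0.487, -0.001], [-0.001, 0.0, -1.0]] [-0.50487812 -0.88502867  0.03755738] [-2.56742483e-01 -8.90165000e-03  1.83242667e+00 -1.31207809e-03
  1.31821487e+00  2.52657184e-01]
gate_hinge 0.81 [307.7  31.9] [0.6073 0.0334 0.    ]
post 0.87 [433.7 205.9] [ 0.6446 -0.1951  0.    ]
keeper_mid 0.78 [490.3 241.7] [ 0.6442 -0.196   0.141 ]
latch_knob 0.95 [307.1 247.1] [ 0.5273 -0.1136  0.2   ]
```

View pics/wrist1.png

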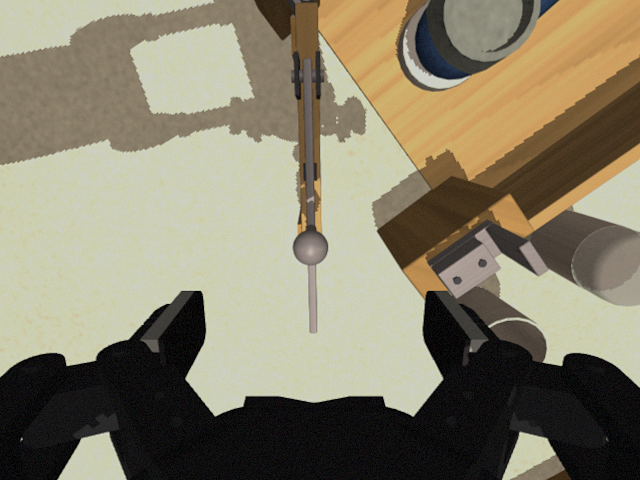

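The wrist view shows the knob centred at (310,248), with the gate running straight up the picture between the fingers. The keeper is at about (490,255). I'll descend onto the knob and grip it.

{"method": "servo_tool", "body": {
  "series": [
    [-0.02,0,-0.3,0,0,0,0],
    [-0.02,0,-0.5,0,0,0,0],
    [-0.02,0,-0.6,0,0,0,0],
    [-0.02,0,-0.6,0,0,0,0.5],
    [-0.02,0,-0.6,0,0,0,0.7],
    [-0.02,0,-0.6,0,0,0,1],
    [-0.02,0,-0.6,0,0,0,1],
    [-0.02,0,-0.6,0,0,0,1],
    [-0.02,0,-0.6,0,0,0,1]
  ],
  "newtons": 20
}}

```text
time: 3.6
tool_pos: [0.5295, -0.1139, 0.1851]
tcp_rot: [2.708, 1.587, 0.003]
wrist_force: [-0.1, -0.1, 5.8]
width: 0.237
grip_force: 19.5
```

Run:
```python
from h import *
s=bot.read_state();print(s["time"],s["tool_pos"],s["wrist_force"],s["width"],s["grip_force"])
im=bot.read_camera("wrist"); cv2.imwrite("pics/wrist2.png",im[:,:,::-1])
H=np.array([.608,.031]);yaw=.148
def knob(g,l):
    a=.4444+l; r=.06+.1163*np.cos(a); z=.15+.1163*np.sin(a); return np.array([H[0]+r*np.sin(yaw-g),H[1]-r*np.cos(yaw-g),z])
k0=knob(.658,0);print(k0)
for g,l in [(.658,.15),(.5,.15),(.4,.15),(.3,.15),(.2,.15),(.12,.15),(.05,.15),(0,.15),(-.05,.15),(-.1,.15)]:
    print(g,l,((knob(g,l)-k0)/.15).round(3),"rot",round((.658-g)/np.pi,3))
```

```text
3.6 [ 0.52951243 -0.1139134   0.18507581] [-0.06534726 -0.09413438  5.75701878] 0.23711855918991112 19.49569523334503
[ 0.52744898 -0.11300602  0.19999926]
0.658 0.15 [0.028 0.05  0.101] rot 0.0
0.5 0.15 [ 0.178 -0.018  0.101] rot 0.05
0.4 0.15 [ 0.277 -0.049  0.101] rot 0.082
0.3 0.15 [ 0.379 -0.07   0.101] rot 0.114
0.2 0.15 [ 0.483 -0.081  0.101] rot 0.146
0.12 0.15 [ 0.566 -0.082  0.101] rot 0.171
0.05 0.15 [ 0.639 -0.077  0.101] rot 0.194
0 0.15 [ 0.691 -0.071  0.101] rot 0.209
-0.05 0.15 [ 0.742 -0.062  0.101] rot 0.225
-0.1 0.15 [ 0.793 -0.05   0.101] rot 0.241
```

View pics/wrist2.png

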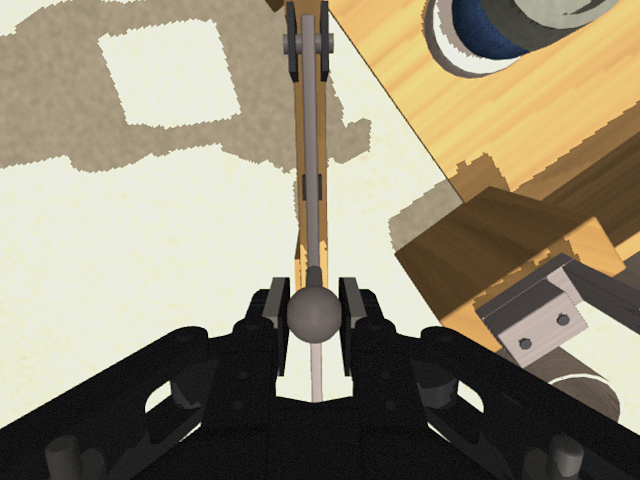

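The ball is held between the pads at (315,315). Next I lift the bar, with the gate not moving yet.

{"method": "servo_tool", "body": {
  "series": [
    [0.005,0.01,0.03,0,0,0,1],
    [0.015,0.025,0.06,0,0,0,1],
    [0.025,0.04,0.09,0,0,0,1],
    [0.03,0.05,0.115,0,0,0,1],
    [0.03,0.05,0.115,0,0,0,1],
    [0.03,0.05,0.115,0,0,0,1]
  ],
  "newtons": 20
}}

```text
time: 4.25
tool_pos: [0.5328, -0.1058, 0.2003]
tcp_rot: [-2.71, -1.588, 0.0]
wrist_force: [0.6, -1.0, -1.1]
width: 0.241
grip_force: 19.7
```

Run:
```python
from h import *
s=bot.read_state();print(s["time"],s["tool_pos"],s["wrist_force"],s["width"],s["grip_force"])
im=bot.read_camera("scene"); cv2.imwrite("pics/s2.png",cv2.resize(im[150:300,200:360,::-1],None,fx=4,fy=4,interpolation=2))
for z in (.2,.21,.215,.22): print(z,proj("scene",[s["tool_pos"][0],s["tool_pos"][1],z]))
```

```text
4.25 [ 0.5328139  -0.10575728  0.20027826] [ 0.64142416 -0.99823463 -1.09494741] 0.24084885928795804 19.6871817111969
0.2 [273.34917747 181.04091676]
0.21 [273.12702638 176.94006291]
0.215 [273.01498609 174.87182706]
0.22 [272.90229517 172.79158069]
```

View pics/s2.png

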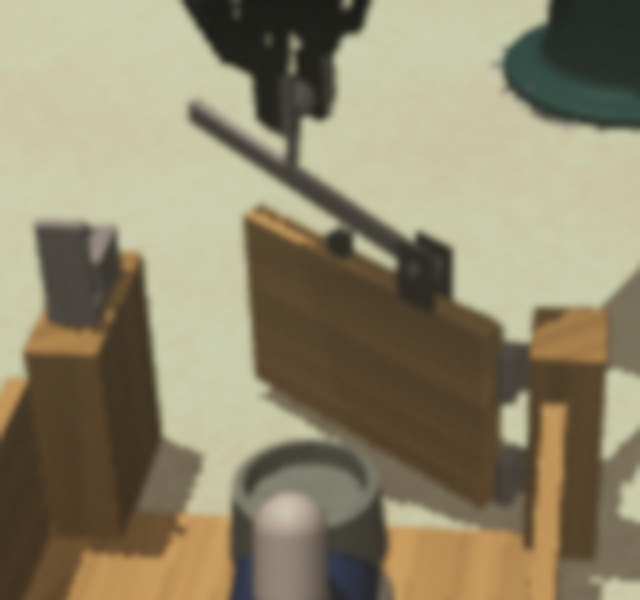

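The view shows the bar clearly raised off its stop, so it should be above striker height. Now I swing the gate to about 0.2 rad.

{"method": "servo_tool", "body": {
  "series": [
    [0.035,-0.018,0,0,0,0.012,1],
    [0.075,-0.036,0,0,0,0.025,1],
    [0.112,-0.053,0,0,0,0.037,1],
    [0.15,-0.068,0,0,0,0.05,1],
    [0.2,-0.085,0,0,0,0.066,1],
    [0.249,-0.099,0,0,0,0.082,1],
    [0.3,-0.11,0,0,0,0.098,1],
    [0.351,-0.12,0,0,0,0.114,1],
    [0.403,-0.127,0,0,0,0.13,1],
    [0.455,-0.131,0,0,0,0.146,1],
    [0.455,-0.131,0,0,0,0.146,1]
  ],
  "newtons": 20
}}

```text
time: 5.4
tool_pos: [0.6013, -0.125, 0.1994]
tcp_rot: [-2.277, -2.162, -0.001]
wrist_force: [-0.9, 3.1, -2.8]
width: 0.239
grip_force: 19.8
```

Run:
```python
from h import *
s=bot.read_state();print(s["time"],s["tool_pos"],s["wrist_force"],s["width"],s["grip_force"])
im=bot.read_camera("wrist"); cv2.imwrite("pics/wrist3.png",im[:,:,::-1])
```

```text
5.4 [ 0.60133252 -0.12497926  0.19944177] [-0.88892224  3.09704832 -2.84411591] 0.23907359802064246 19.750360250473022
```

View pics/wrist3.png

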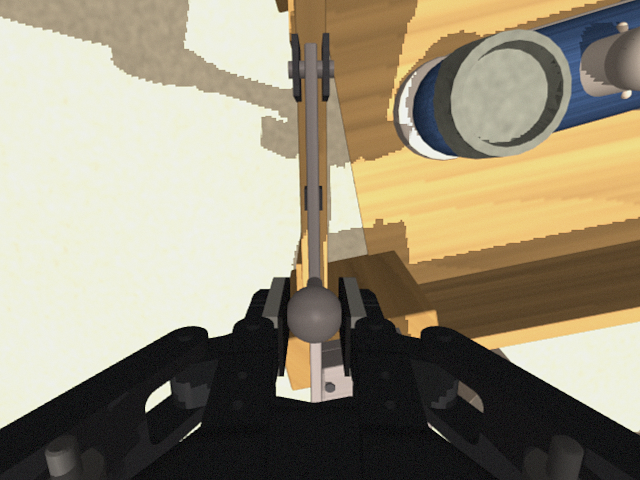

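The bar is above the striker's outer edge, visible at (330,385). I'll keep going in small steps, feeling for the backstop.

{"method": "servo_tool", "body": {
  "series": [
    [0.02,0.01,0,0,0,0.006,1],
    [0.04,0.015,0,0,0,0.012,1],
    [0.06,0.015,0,0,0,0.018,1],
    [0.08,0.015,0,0,0,0.024,1],
    [0.1,0.015,0,0,0,0.03,1],
    [0.1,0.015,0,0,0,0.03,1]
  ],
  "newtons": 20
}}

```text
time: 6.05
tool_pos: [0.6167, -0.1238, 0.2008]
tcp_rot: [2.173, 2.268, 0.0]
wrist_force: [-0.4, -1.8, -0.8]
width: 0.233
grip_force: 19.9
```

{"method": "servo_tool", "body": {
  "series": [
    [0.01,0,0,0,0,0.003,1],
    [0.02,0,0,0,0,0.006,1],
    [0.025,0,0,0,0,0.008,1],
    [0.025,0,0,0,0,0.008,1]
  ]
}}

```text
time: 6.45
tool_pos: [0.62, -0.1236, 0.2006]
tcp_rot: [2.145, 2.295, 0.0]
wrist_force: [-0.2, -1.3, -0.7]
width: 0.237
grip_force: 19.9
```

{"method": "servo_tool", "body": {
  "series": [
    [0.01,0,0,0,0,0.003,1],
    [0.02,0,0,0,0,0.006,1],
    [0.025,0,0,0,0,0.008,1],
    [0.025,0,0,0,0,0.008,1]
  ]
}}

```text
time: 6.85
tool_pos: [0.6237, -0.1234, 0.2004]
tcp_rot: [-2.116, -2.322, -0.0]
wrist_force: [1.2, -0.4, -0.8]
width: 0.238
grip_force: 19.9
```

{"method": "servo_tool", "body": {
  "series": [
    [0.01,0.001,0,0,0,0.003,1],
    [0.02,0.002,0,0,0,0.006,1],
    [0.025,0.003,0,0,0,0.008,1],
    [0.025,0.003,0,0,0,0.008,1]
  ]
}}

```text
time: 7.25
tool_pos: [0.6275, -0.1229, 0.2005]
tcp_rot: [-2.087, -2.348, -0.0]
wrist_force: [0.3, -0.3, -1.4]
width: 0.234
grip_force: 19.9
```

{"method": "servo_tool", "body": {
  "series": [
    [0.01,0.001,0,0,0,0.003,1],
    [0.02,0.002,0,0,0,0.006,1],
    [0.025,0.003,0,0,0,0.008,1],
    [0.025,0.003,0,0,0,0.008,1]
  ]
}}

```text
time: 7.65
tool_pos: [0.6312, -0.1225, 0.2004]
tcp_rot: [-2.057, -2.374, -0.0]
wrist_force: [0.2, -0.8, -2.2]
width: 0.239
grip_force: 19.8
```

{"method": "servo_tool", "body": {
  "series": [
    [0.01,0.001,0,0,0,0.003,1],
    [0.02,0.003,0,0,0,0.006,1],
    [0.025,0.004,0,0,0,0.008,1],
    [0.025,0.004,0,0,0,0.008,1]
  ]
}}

```text
time: 8.05
tool_pos: [0.6323, -0.1221, 0.2003]
tcp_rot: [-2.024, -2.397, 0.006]
wrist_force: [-7.9, -1.0, 2.0]
width: 0.239
grip_force: 20.2
```

Fx of −7.9 N marks the backstop. I'll ease off to light contact, then lower the bar.

{"method": "servo_tool", "body": {
  "series": [
    [-0.01,0,0,0,0,-0.003,1],
    [-0.018,0,0,0,0,-0.005,1],
    [-0.016,-0.01,-0.015,0,0,-0.005,1],
    [-0.015,-0.018,-0.03,0,0,-0.005,1],
    [-0.014,-0.026,-0.045,0,0,-0.005,1],
    [-0.014,-0.026,-0.045,0,0,-0.005,1]
  ]
}}

```text
time: 8.65
tool_pos: [0.6329, -0.1264, 0.1934]
tcp_rot: [2.046, 2.383, -0.0]
wrist_force: [-1.2, -1.6, -1.0]
width: 0.237
grip_force: 20.0
```

{"method": "servo_tool", "body": {
  "series": [
    [0.001,-0.01,-0.015,0,0,0,1],
    [0.003,-0.018,-0.03,0,0,0,1],
    [0.004,-0.025,-0.042,0,0,0,1],
    [0.004,-0.029,-0.05,0,0,0,1],
    [0.004,-0.029,-0.05,0,0,0,1]
  ]
}}

```text
time: 9.15
tool_pos: [0.6335, -0.1303, 0.1861]
tcp_rot: [2.046, 2.384, 0.0]
wrist_force: [0.2, -0.9, -0.1]
width: 0.238
grip_force: 20.0
```

{"method": "servo_tool", "body": {
  "series": [
    [0,0,0,0,0,0,0.7],
    [0,0,0,0,0,0,0.5],
    [0,0,0,0,0,0,0.4],
    [0,0,0,0,0,0,0.4],
    [0,0,0.1,0,0,0,0.4],
    [0,0,0.25,0,0,0,0.4],
    [0,0,0.5,0,0,0,0.4],
    [0,0,0.7,0,0,0,0.4],
    [0,0,0.7,0,0,0,0.4]
  ]
}}

```text
time: 10.05
tool_pos: [0.6365, -0.131, 0.2996]
tcp_rot: [2.039, 2.376, 0.009]
wrist_force: [1.3, -0.7, 1.1]
width: 0.599
grip_force: 0.0
```

Run:
```python
from h import *
s=bot.read_state();print(s["time"],s["tool_pos"],s["wrist_force"],s["width"])
im=bot.read_camera("scene"); a=cv2.resize(im[150:300,190:350,::-1],None,fx=2.5,fy=2.5,interpolation=2)
w=bot.read_camera("wrist")[:,:,::-1]; w=cv2.resize(w,(400,300)); cv2.imwrite("pics/end.png",np.hstack([a[:300],w]))
for c,z in (("wrist",.2),):
    r=bot.mark_of("latch_knob",c)[0]; p=np.array(r["at"])[::-1]*[640,480]; print(p,onz(c,p,z))
```

```text
10.05 [ 0.63650142 -0.13096109  0.29956283] [ 1.25320165 -0.70777064  1.13303082] 0.5990369883772161
[308.288 237.504] [ 0.63016871 -0.13057465  0.2       ]
```

View pics/end.png

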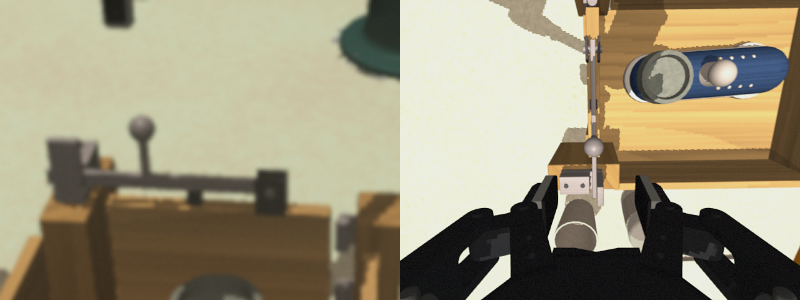

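The scene crop shows the bar level on its stop and running into the keeper behind the striker (about (90,175)). The wrist view shows it in the slot at (597,190), with the fingers clear. I'm handing the job in.

```bash
python3 -c "
from workcell import bot
print(bot.finish_job())"
```

```text
the job is handed in; nothing more can be done
None
```

The gate is shut with the latch bar down in the catch behind the striker, the knob released and the arm clear. I felt the backstop at about 8 N at the wrist (limit 15 N) and handed the job in at about 10 s; no verdict came back.

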